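# Lap the seam between two plates on a tilted bed

## Task

Take the orange-handled lapping block from its black mat, set its sole flat on the sloping white plates with its centre on the dark seam at the lower pair of blue marks, and rub it slowly (about 3 cm a second), straight up the seam to the upper pair of marks, flat all the way and with a steady push of about 10 N; never lift it off on the way and never press harder than 30 N. Then put the block back upright in the middle of its mat and let go, leaving the dish, the bottle and the jar where they stand.

Things in the scene. Friction and masses are not known exactly. Their poses are not given: they have to be found in the camera images.
- block: lapping block. From below: steel sole 60 x 50 x 10 mm on a spring (3.5 N/mm, 7 mm of travel, then solid), black base plate 64 x 50 mm from 18 to 28 mm above the underside, orange handle 54 long (x) x 28 wide (y) x 40 mm high from 28 to 68 mm. 0.22 kg. Origin: centre of the underside with the spring relaxed; z up through the handle, x along its length. To be gripped by the handle across y
- sole_center (a point): centre of the underside of the block's sprung sole (at the block's origin, up to 7 mm higher when the spring is compressed)
- mat: black rubber parking mat 120 x 120 x 6 mm, fixed on the table; origin at the centre of its underside, on the table. It may be to the left or to the right of the frame
- frame: aluminium frame, 250 (x) x 264 (y) mm, fixed, origin at the centre of its underside; its open low side faces its own -x, which points to the robot's right. Two side cheeks (inner faces at y = -120 and +120 mm) rise 20 mm above the bed's reference plane at nominal tilt; a ledge behind the plates has its top at 162 mm, x from 82 to 124 mm
- bed: bed tilted 30 to 40 degrees, carrying two white plates, together 190 (x) x 236 mm (y). Origin: centre of the plates' reference plane, 115 mm above the table; x runs up the slope along the seam, y to the left, z is the plates' outward normal. The plates lie on packing: their true surface is 0 to 10 mm below (-z) the reference plane, parallel to it, and is not measured
- seam_low (a point): point of the reference plane on the seam (3 mm wide, dark, flush, at the bed's y = 0) between the lower pair of blue marks, 58 mm down the slope from the bed's origin
- seam_high (a point): the same between the upper pair of blue marks, 58 mm up the slope from the bed's origin
- dish: round glass dish, radius 42, height 16 mm, loose, origin at the centre of its underside; leave alone
- bottle: small bottle, radius 14, height 62 mm, loose on the frame's ledge near one end, origin at the centre of its underside; leave alone
- jar: white jar with a blue lid, radius 30, height 75 mm, loose on the table, origin at the centre of its underside; leave alone
Not all that is in view belongs to the job. There is more than one size of the block; the job needs the larger.

How it is judged:
On the way, in this order (a step that is already met when the one before it is completed fails the run):
1. the sole rests flat on the seam at the lower marks, pressed with 4 to 20 N (centre within 15 mm of the marks' line and of the seam) (x of sole_center in the frame of bed between -0.073 and -0.043 m and y of sole_center in the frame of bed between -0.015 and 0.015 m and contact force between block and bed between 4 and 20 N and angle between the z axis of block and the z axis of bed, either way round below 0.12 rad and linear speed of block below 0.08 m/s), for 0.2 s.
2. pressed flat with 4 to 20 N, slower than 80 mm/s, a quarter of the way up the seam (within 11 mm along, 15 mm across) (x of sole_center in the frame of bed between -0.039 and -0.017 m and y of sole_center in the frame of bed between -0.015 and 0.015 m and contact force between block and bed between 4 and 20 N and angle between the z axis of block and the z axis of bed, either way round below 0.12 rad and linear speed of block below 0.08 m/s), for 0.15 s.
3. pressed flat with 4 to 20 N, slower than 80 mm/s, half of the way up the seam (within 11 mm along, 15 mm across) (x of sole_center in the frame of bed between -0.011 and 0.011 m and y of sole_center in the frame of bed between -0.015 and 0.015 m and contact force between block and bed between 4 and 20 N and angle between the z axis of block and the z axis of bed, either way round below 0.12 rad and linear speed of block below 0.08 m/s), for 0.15 s.
4. pressed flat with 4 to 20 N, slower than 80 mm/s, three quarters of the way up the seam (within 11 mm along, 15 mm across) (x of sole_center in the frame of bed between 0.017 and 0.039 m and y of sole_center in the frame of bed between -0.015 and 0.015 m and contact force between block and bed between 4 and 20 N and angle between the z axis of block and the z axis of bed, either way round below 0.12 rad and linear speed of block below 0.08 m/s), for 0.15 s.
5. pressed flat with 4 to 20 N at the upper marks (within 15 mm) (x of sole_center in the frame of bed between 0.043 and 0.073 m and y of sole_center in the frame of bed between -0.015 and 0.015 m and contact force between block and bed between 4 and 20 N and angle between the z axis of block and the z axis of bed, either way round below 0.12 rad and linear speed of block below 0.08 m/s), for 0.15 s.
At the end, for the whole second after the job is handed in: The block stands upright (within 0.1 rad) and at rest on its mat, its centre within 30 mm of the mat's centre, released; dish, bottle and jar are upright and within 20 mm of where they were (horizontal distance between block and mat below 0.03 m and height (world z) of block below 0.012 m and angle between block's own z axis and vertical below 0.1 rad and linear speed of block below 0.02 m/s and contact force between block and the fingers below 0.1 N and distance of each of dish, bottle, jar from where it was at the start of the episode below 0.02 m and angle between each of dish, bottle, jar's own z axis and vertical below 0.15 rad); the robot touches nothing.
It fails at once if the block presses on the plates with more than 30 N (contact force between block and bed above 30 N).
It fails at once if the sole hovers 7 to 25 mm above the reference plane over the middle of the seam (within 30 mm along and 40 mm across): lifted off during the stroke (x of sole_center in the frame of bed between -0.03 and 0.03 m and y of sole_center in the frame of bed between -0.04 and 0.04 m and z of sole_center in the frame of bed between 0.007 and 0.025 m).
It fails at once if the dish is knocked about (distance of dish from where it was at the start of the episode above 0.03 m or angle between dish's own z axis and vertical above 0.5 rad).
It fails at once if the bottle is knocked about (distance of bottle from where it was at the start of the episode above 0.03 m or angle between bottle's own z axis and vertical above 0.5 rad).
It fails at once if the jar is knocked about (distance of jar from where it was at the start of the episode above 0.03 m or angle between jar's own z axis and vertical above 0.5 rad).
It also fails if it takes over 72 s, if anything falls off the work surface, if the arm or the gripper's body presses on something with over 40 N, if the wrist force passes 120 N, or if a joint passes its speed limit or range.

## Robot

A 6-joint arm with a two-finger parallel gripper is mounted at the origin on the work surface. World frame = base frame: x ahead of the robot, y to its left, z up, the work surface at z = 0. Lengths are in m, angles in rad, forces in N, time in s.
With the tool pointing down it reaches from about 0.25 to 0.725 m from the base axis. Payload 4 kg.
Tool frame: the origin (TCP) lies at the very end of the fingers, on their centre line; the grasp point (between the pads) lies 19 mm behind it; z points along the fingers, y is the line along which they close (so a half turn about z gives the same grasp; the last joint's range is limited). The gripper opens to 85 mm and grips with 20 to 120 N. Pads are 22 mm wide; open, the fingers measure 114 mm over their backs; the gripper's body (76 mm by 85 mm) begins 54 mm behind the grasp point. The pads swing forward as they close: fully open they stand 13 mm farther back than shut.
Start: joints at [1.261, 0.241, 0.005, 1.335, 0, 1.571], TCP at [0.152, 0.476, 0.231] pointing down, gripper open.
Joint ranges: [-2.72, 2.72], [-1.05, 1.87], [-1.09, 1.28], [-1.99, 2.15], [-1.42, 1.44], [-3.14, 3.14]. Speed limits (rad/s): [2.79, 2.79, 3.14, 3.14, 3.14, 3.14].

## Interface

Orientations are given as a unit quaternion [x, y, z, w].
In Python, from workcell import monitor, viewer, job gives the robot as it stands.
- The arm moves only by the tool arm_command, never from a script. Its argument "increments" is a list of rows, each an object of numbers: "dx", "dy", "dz": the shift along the tool's x, y, z in cm; "wx", "wy", "wz": the turn, a rotation vector about the tool's x, y, z in rad; "grip": the finger opening in cm, from 0 to 8.54. In form: [{"dx": .., "dy": .., "dz": .., "wx": .., "wy": .., "wz": .., "grip": ..}, ...]. A call has 1 to 10 rows; each row is the pose to reach, as a shift and turn from the pose commanded when the call began, along the tool's axes at that moment; what a row does not reach only later rows make up. A row lasts 1/10 s, in which the tool goes at most 50 mm and 8.59 degrees, less where a joint would pass 70% of its speed; a pose out of reach is approached as far as the arm can. A call with a gripper value outside its range is refused whole. The fingers move at their own pace and stop on an object; the grip force is fixed at half the most. Time passes only in rows, so rows that repeat a pose let the fingers close. It gives the time, the measured TCP pose, the force, the opening and the grip force at its end, in the units of the state.
- monitor.get_obs(): the state, without advancing time (a new reading comes with each control period).
- viewer.camera(name): name is "scene" or "top"; returns (picture, depth): 400x640x3 uint8, red, green, blue; 400x640 float32, m along the optical axis (not along the pixel's ray), 0 where there is no reading.
- viewer.get_calibration(name): a dict with "fovy" (degrees; the focal length in pixels is half the picture's height over the tangent of half this angle, whatever the lens; pixels are square), "cx", "cy" (the principal point, pixels), "dist_coeffs" ([k1, k2, p1, p2, k3] as OpenCV has them; the pictures are not rectified), "view" (4x4, takes a point from world to camera coordinates). Camera axes: x right, y up, looking along -z (the intrinsics and any distortion apply to the point x, -y, -z); pixel columns grow to the right and rows downward; lengths in m; the calibration is good to about 2 mm. A picture is of the moment at which its call begins. get_calibration takes no time and is no camera call.
- job.job_done(): hands the job in; it is judged then, once.
The state is a dict: "clock": time; "joint_pos": joint angles; "joint_vel": joint speeds; "tau": joint torques, N m; "eef_pos": TCP position; "tool_rot": TCP orientation; "ft_force": force on the tool from outside, world axes, zero at the start; "ft_torque": the same for the moment, N m; "grip_width": finger opening in m; "grasp_force": force on a finger pad.
Only numpy, scipy, OpenCV 4.12 (cv2) and the standard library are available. Lean on these libraries where they do the work, as an engineer would, in place of code of your own. Each camera call takes 0.05 s, during which the arm holds its last target. There are 200 camera calls.

## Working session

There is one attempt and no reset: what is moved stays moved. The work goes in short steps, Python scripts to look and compute and a tool call to move; the robot and the scene stay as the last step left them, time stands still between calls to the robot, and variables do not carry over. Pictures are saved under pics/ and viewed, at most 10 in all, crops included, and the job is handed in when it is done.

Besides the shell and the picture viewer there is one more tool, called after "Request:" as name(argument=value, ...), one argument or row to a line, values as JSON. arm_command: Moves the arm, as the interface text tells. Its arguments: {"type":"object","properties":{"increments":{"type":"array","items":{"type":"object","properties":{"dx":{"type":"number"},"dy":{"type":"number"},"dz":{"type":"number"},"wx":{"type":"number"},"wy":{"type":"number"},"wz":{"type":"number"},"grip":{"type":"number"}}}}},"required":["increments"]}

```bash
mkdir -p pics; ls; cat > h.py <<'E'
import numpy as np, cv2
from scipy.spatial.transform import Rotation as R
from workcell import monitor, viewer, job
def cam(n):
    c=viewer.get_calibration(n); p,d=viewer.camera(n); return c,p,d
def pts(c,d):
    h,w=d.shape; f=h/2/np.tan(np.radians(c['fovy'])/2)
    K=np.array([[f,0,c['cx']],[0,f,c['cy']],[0,0,1]])
    u,v=np.meshgrid(np.arange(w),np.arange(h))
    q=cv2.undistortPoints(np.stack([u,v],-1).reshape(-1,1,2).astype(np.float64),K,np.array(c['dist_coeffs'],float)).reshape(h,w,2)
    P=np.stack([q[...,0]*d,-q[...,1]*d,-d,np.ones_like(d)],-1)
    W=P@np.linalg.inv(np.array(c['view'])).T
    W=W[...,:3]; W[d<=0]=np.nan
    return W
E
python3 - <<'E'
from h import *
for n in ['scene','top']:
    c,p,d=cam(n); cv2.imwrite(f'pics/{n}0.png',p[...,::-1]); np.savez(f'{n}0.npz',p=p,d=d,W=pts(c,d))
    print(n,c['fovy'],np.linalg.inv(np.array(c['view']))[:3,3],c['dist_coeffs'],(d>0).mean())
print(monitor.get_obs())
E
```

```text
pics
scene 45.72523565719441 [ 1.21072224 -0.04646546  1.1041548 ] [0.03374154 0.         0.         0.         0.        ] 0.9960078125
top 53.734476549519115 [0.39868417 0.07170709 1.06368717] [-0.01111635  0.          0.          0.          0.        ] 0.9961953125
{'clock': 0.1, 'joint_pos': array([ 1.26101504e+00,  2.41337251e-01,  3.86549474e-03,  1.33522343e+00,
       -1.60682801e-05,  1.57079405e+00]), 'joint_vel': array([ 2.37279337e-05, -1.79131471e-03,  3.88193768e-03, -2.59041567e-04,
       -1.23266490e-03,  4.02068819e-04]), 'tau': array([ 2.34093721e-03, -3.73138011e+01,  2.53010684e+01,  1.08817482e-02,
        1.80157767e-04, -5.78778668e-06]), 'eef_pos': array([0.15225544, 0.47565385, 0.23050469]), 'tool_rot': array([ 1.54270854e-01,  9.88028138e-01, -9.39300902e-04, -1.38533287e-04]), 'ft_force': array([-0.57447378, -0.55880677,  0.03212343]), 'ft_torque': array([ 0.02800481, -0.00199026, -0.00884243]), 'grasp_force': 0.0, 'grip_width': 0.08557821426732982}
```

View pics/scene0.png

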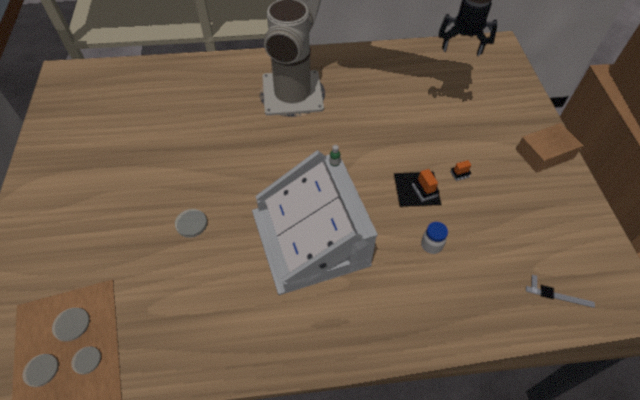

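View pics/top0.png

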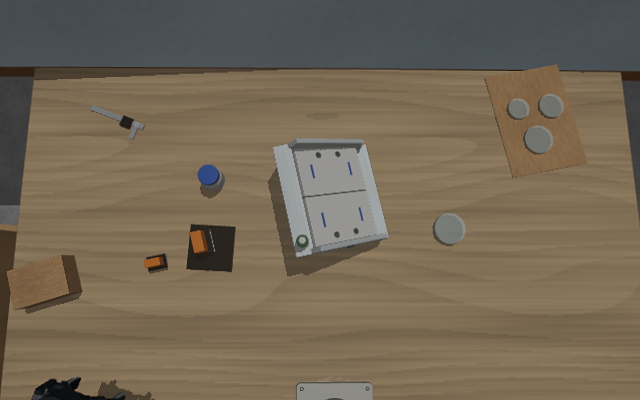

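The scene picture shows the frame at (315,225), the mat and larger block at (420,188), a small orange block at (461,170), the jar at (434,236), the dish at (191,222) and the bottle at (335,155).

There are two orange candidates in the top picture. The one at (200,241) is larger and sits on the black mat; the one at (156,263) is smaller and stands on the bare table. The first fits the description, and I'll confirm it in a crop.

```bash
python3 - <<'E'
from h import *
T=np.load('top0.npz'); S=np.load('scene0.npz')
a=cv2.resize(T['p'][215:285,130:250],None,fx=5,fy=5,interpolation=cv2.INTER_CUBIC)
b=cv2.resize(T['p'][130:270,265:395],None,fx=3,fy=3,interpolation=cv2.INTER_CUBIC)
H=max(a.shape[0],b.shape[0])
cv2.imwrite('pics/crop1.png',a[...,::-1]);cv2.imwrite('pics/crop2.png',cv2.resize(b,None,fx=1.4,fy=1.4)[...,::-1])
for n,D in (('top',T),('scene',S)):
    W=D['W'];p=D['p'].astype(int)
    hsv=cv2.cvtColor(D['p'],cv2.COLOR_RGB2HSV)
    o=(hsv[...,0]<15)&(hsv[...,1]>200)&(hsv[...,2]>90)
    k,l,s,c=cv2.connectedComponentsWithStats(o.astype(np.uint8))
    for i in range(1,k):
        if s[i,4]>40:
            w=W[l==i]; zt=np.nanpercentile(w[:,2],95); t=w[w[:,2]>zt-.006]
            r=cv2.minAreaRect((t[:,:2]*1000).astype(np.float32))
            print(n,'orange',c[i],s[i,4],'ztop',zt,'top ctr',np.nanmean(t,0),r)
    bl=(hsv[...,0]>100)&(hsv[...,0]<130)&(hsv[...,1]>130)&(hsv[...,2]>60)
    k,l,s,c=cv2.connectedComponentsWithStats(bl.astype(np.uint8))
    for i in range(1,k):
        if s[i,4]>8: print(n,'blue',c[i],s[i,4],np.nanmedian(W[l==i],0))
    dk=(p.max(-1)<45)&(np.abs(W[...,2]-.006)<.008)
    k,l,s,c=cv2.connectedComponentsWithStats(dk.astype(np.uint8))
    for i in range(1,k):
        if s[i,4]>300: print(n,'dark',c[i],s[i,4],np.nanmedian(W[l==i],0),cv2.minAreaRect((W[l==i][:,:2]*1000).astype(np.float32)))
E
```

```text
top blue [207.62580645 174.48387097] 310 [0.61990954 0.32267783 0.07535614]
top blue [312. 171.] 13 [0.61436965 0.0577209  0.1393755 ]
top blue [349.66666667 169.        ] 9 [ 0.63356657 -0.04019786  0.07991759]
top blue [360.2 212.5] 10 [ 0.52182376 -0.06434711  0.07997468]
top blue [323. 219.] 13 [0.49759022 0.0317545  0.14044069]
top dark [213.79769618 250.18718503] 1389 [0.41944924 0.30879812 0.00628588] ((436.4730529785156, 325.6065368652344), (117.45157623291016, 116.97209167480469), 86.72893524169922)
scene blue [436.61538462 231.22742475] 299 [0.62498033 0.32323534 0.07419405]
scene dark [410.48990579 190.90040377] 743 [0.44978128 0.3029815  0.00547127] ((438.7178955078125, 327.1605224609375), (115.4164810180664, 118.36349487304688), 86.38570404052734)
```

View pics/crop1.png

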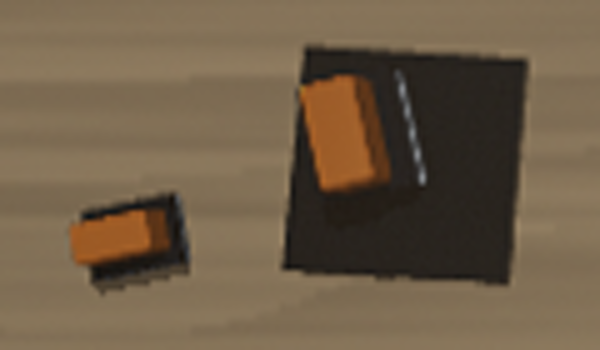

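View pics/crop2.png

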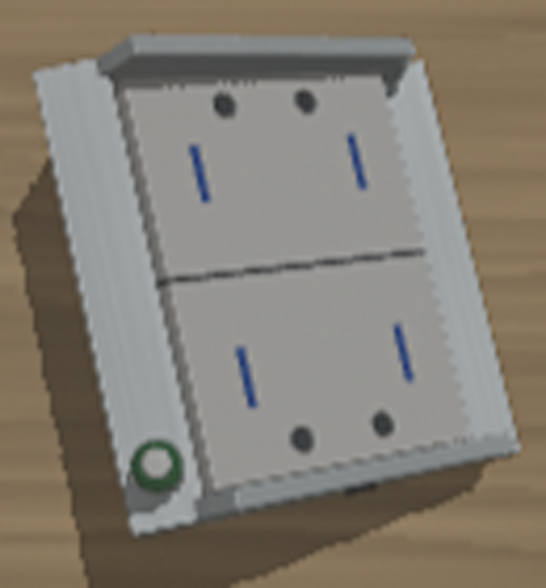

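The crop confirms it: the larger block, with its black base and steel sole, is on the mat at top px (200,241), off the mat's middle. The small one at (156,263) is a distractor. The second crop shows the plates with the seam running left to right, high side on the left, and the bottle on the ledge at the robot's end, top px (302,241).

```bash
python3 - <<'E'
from h import *
res={}
for n in ('top','scene'):
    D=np.load(f'{n}0.npz'); W=D['W'];p=D['p'].astype(int)
    hsv=cv2.cvtColor(D['p'],cv2.COLOR_RGB2HSV)
    o=(hsv[...,0]<14)&(hsv[...,1]>170)&(hsv[...,2]>80)&(W[...,2]>.015)&(W[...,2]<.09)
    k,l,s,c=cv2.connectedComponentsWithStats(o.astype(np.uint8))
    for i in range(1,k):
        if s[i,4]>25:
            w=W[l==i]; zt=np.nanpercentile(w[:,2],90); t=w[np.abs(w[:,2]-zt)<.004]
            r=cv2.minAreaRect((t[:,:2]*1000).astype(np.float32))
            print(n,'orange',c[i].round(),s[i,4],'ztop',zt.round(4),r)
    # plates: bright, slanted region
    pl=(W[...,0]>.47)&(W[...,0]<.67)&(W[...,1]>-.09)&(W[...,1]<.09)&(W[...,2]>.055)&(W[...,2]<.17)&(p.min(-1)>100)
    X=W[pl]
    for it in range(6):
        m=X.mean(0); nv=np.linalg.svd(X-m,full_matrices=False)[2][2]; nv*=np.sign(nv[2]); e=(X-m)@nv; X=X[np.abs(e)<max(.002,2*e.std())]
    print(n,'plane',m,nv,'tilt',np.degrees(np.arccos(nv[2])),e.std(),len(X))
    # dark seam pixels on plane
    ro=np.abs((W-m)@nv)<.004
    dark=ro&(p.max(-1)<p[pl].mean()*.72)&(hsv[...,1]<70)
    # ray-plane positions already by depth; restrict about the line between marks
    blue=ro&(p[...,2]-p[...,0]>35)
    k,l,s,c=cv2.connectedComponentsWithStats(blue.astype(np.uint8))
    M=np.array([W[l==i].mean(0) for i in range(1,k) if s[i,4]>=8]); print('marks',M.round(4).tolist(),M.mean(0).round(4))
    C=M.mean(0); u=np.cross([0,0,1],nv); u/=np.linalg.norm(u); x=np.cross(u,nv) 
    x=x*np.sign(x[2]); y=np.cross(nv,x)
    q=W[dark]-C; a,b=q@x,q@y; k=(np.abs(a)<.09)&(np.abs(b)<.012); 
    pf=np.polyfit(a[k],b[k],1); print('seam',k.sum(),pf,'x',x,'y',y,'marks bed',((M-C)@np.c_[x,y]).round(4).tolist())
E
```

```text
top orange [198. 241.] 244 ztop 0.0762 ((450.72235107421875, 343.4780578613281), (52.98631286621094, 27.38753890991211), 14.553421020507812)
top orange [154. 262.] 128 ztop 0.0526 ((399.0372314453125, 461.66302490234375), (19.401554107666016, 38.00436782836914), 12.154016494750977)
top plane [0.56704947 0.00313001 0.11322539] [ 0.11304817 -0.50646062  0.8548203 ] tilt 31.260111620691724 0.001057910738400999 4178
marks [[0.637, -0.0389, 0.0794], [0.6147, 0.0576, 0.1396], [0.5189, -0.0651, 0.0796], [0.4971, 0.0314, 0.1398]] [ 0.5669 -0.0038  0.1096]
seam 54 [-0.0003193   0.00014754] x [-0.18622351  0.83428925  0.51892413] y [-9.75982026e-01 -2.17851063e-01 -1.38777878e-17] marks bed [[-0.0581, -0.0607], [0.0579, -0.06], [-0.0578, 0.0603], [0.058, 0.0605]]
scene orange [462. 167.] 139 ztop 0.0514 ((401.7215881347656, 463.7298278808594), (18.861190795898438, 38.26929473876953), 10.088134765625)
scene orange [428. 181.] 279 ztop 0.075 ((452.49517822265625, 345.7660217285156), (53.755638122558594, 27.083120346069336), 10.927809715270996)
scene plane [0.57173789 0.00282972 0.10949467] [ 0.11226696 -0.50372638  0.85653713] tilt 31.070032139448763 0.001405162571852744 4089
marks [[0.4976, 0.0334, 0.1386], [0.5191, -0.063, 0.0778], [0.6097, 0.0586, 0.1377], [0.6355, -0.0373, 0.078]] [ 0.5655 -0.0021  0.108 ]
seam 22 [ 0.00300964 -0.00056686] x [-0.18632733  0.83602511  0.5160854 ] y [-9.76052384e-01 -2.17535616e-01  1.38777878e-17] marks bed [[0.0581, 0.0585], [-0.0579, 0.0585], [0.0578, -0.0564], [-0.058, -0.0607]]
```

Request:
arm_command(
  increments=[
    {"dx": -8, "dy": -0.8, "dz": 0, "wz": -0.1, "grip": 6},
    {"dx": -8, "dy": -0.8, "dz": 0, "wz": -0.1, "grip": 6},
    {"dx": -8, "dy": -0.8, "dz": 0, "wz": -0.1, "grip": 6},
    {"dx": -8, "dy": -0.8, "dz": 0, "wz": -0.1, "grip": 6},
  ],
)

```text
validation failed for argument at $.in...
```

```bash
python3 - <<'E'
from h import *
o=monitor.get_obs(); print(o['joint_pos'],o['eef_pos'],R.from_quat(o['tool_rot']).as_matrix().round(4).tolist(),o['ft_force'],o['grip_width'])
E
```

```text
[ 1.26101504e+00  2.41337251e-01  3.86549474e-03  1.33522343e+00
 -1.60682801e-05  1.57079405e+00] [0.15225544 0.47565385 0.23050469] [[-0.9524, 0.3048, -0.0006], [0.3048, 0.9524, -0.0018], [-0.0, -0.0019, -1.0]] [-0.57447378 -0.55880677  0.03212343] 0.08557821426732982
```

Request:
arm_command(
  increments=[
    {"dx": -8.0, "dy": -0.8, "dz": 0.0, "wx": 0.0, "wy": 0.0, "wz": -0.1, "grip": 6.0},
    {"dx": -8.0, "dy": -0.8, "dz": 0.0, "wx": 0.0, "wy": 0.0, "wz": -0.1, "grip": 6.0},
    {"dx": -8.0, "dy": -0.8, "dz": 0.0, "wx": 0.0, "wy": 0.0, "wz": -0.1, "grip": 6.0},
    {"dx": -8.0, "dy": -0.8, "dz": 0.0, "wx": 0.0, "wy": 0.0, "wz": -0.1, "grip": 6.0},
  ],
)

```text
clock: 0.5
eef_pos: [0.2264, 0.4438, 0.2309]
tool_rot: [0.106, 0.994, -0.0, -0.0]
ft_force: [-0.1, -0.7, 0.2]
grip_width: 0.0595
grasp_force: 0.0
```

```bash
python3 - <<'E'
from h import *
o=monitor.get_obs(); print(o['joint_pos'],o['eef_pos'],R.from_quat(o['tool_rot']).as_matrix().round(4).tolist(),o['ft_force'],o['grip_width'])
E
```

```text
[1.09874102e+00 2.37968774e-01 4.77425060e-04 1.33432098e+00
 5.22618305e-04 1.31028644e+00] [0.22638535 0.44375979 0.23089114] [[-0.9777, 0.21, -0.0009], [0.21, 0.9777, -0.0007], [0.0008, -0.0008, -1.0]] [-0.13151559 -0.68381832  0.21785615] 0.05954945004507066
```

```bash
cat >> h.py <<'E'
A=np.array([.976,.2177,0]); A/=np.linalg.norm(A)
N=np.array([.1127,-.5055,.8557]); N/=np.linalg.norm(N)
TILT=np.arccos(N[2])
def Rt(yaw=None,tilt=0.):
    # tool x along -A-like axis at yaw (deg), z down, then tilted about A
    y=np.radians(192.6 if yaw is None else yaw)
    x=np.array([np.cos(y),np.sin(y),0]); z=np.array([0,0,-1.]); M=np.c_[x,np.cross(z,x),z]
    return R.from_rotvec(A*tilt)*R.from_matrix(M)
def go(pos,Rg):
    o=monitor.get_obs(); R0=R.from_quat(o['tool_rot'])
    print('inc cm',(R0.inv().apply(np.array(pos)-o['eef_pos'])*100).round(3),'rot',(R0.inv()*Rg).as_rotvec().round(4),'t',o['clock'])
    return o
E
python3 - <<'E'
from h import *
go([.4515,.3445,.12],Rt(192.9)); go([.4515,.3445,.039],Rt(192.9))
E
```

```text
inc cm [-24.102  -4.969  11.075] rot [-0.0007 -0.0009 -0.4367] t 0.5
inc cm [-24.109  -4.962  19.175] rot [-0.0007 -0.0009 -0.4367] t 0.5
```

Request:
arm_command(
  increments=[
    {"dx": -5.0, "dy": -1.0, "dz": 0.0, "wx": 0.0, "wy": 0.0, "wz": -0.1, "grip": 6.0},
    {"dx": -10.0, "dy": -2.0, "dz": 2.0, "wx": 0.0, "wy": 0.0, "wz": -0.2, "grip": 6.0},
    {"dx": -15.0, "dy": -3.0, "dz": 4.0, "wx": 0.0, "wy": 0.0, "wz": -0.3, "grip": 6.0},
    {"dx": -19.5, "dy": -4.0, "dz": 6.0, "wx": 0.0, "wy": 0.0, "wz": -0.4, "grip": 6.0},
    {"dx": -24.1, "dy": -4.97, "dz": 8.0, "wx": 0.0, "wy": 0.0, "wz": -0.437, "grip": 6.0},
    {"dx": -24.1, "dy": -4.97, "dz": 11.0, "wx": 0.0, "wy": 0.0, "wz": -0.437, "grip": 6.0},
    {"dx": -24.1, "dy": -4.97, "dz": 11.0, "wx": 0.0, "wy": 0.0, "wz": -0.437, "grip": 6.0},
  ],
)

```text
clock: 1.2
eef_pos: [0.4496, 0.3428, 0.1162]
tool_rot: [-0.112, 0.994, -0.002, -0.004]
ft_force: [-1.4, -0.4, -0.6]
grip_width: 0.0598
grasp_force: 0.0
```

```bash
python3 - <<'E'
from h import *
o=go([.4515,.3445,.039],Rt(192.9)); print(o['joint_pos'],o['eef_pos'])
for n in ('scene','top'):
    c,p,d=cam(n); r=(150,330) if n=='scene' else (0,0)
    if n=='scene': a=cv2.resize(p[120:260,340:520],None,fx=4,fy=4); cv2.imwrite('pics/pre.png',a[...,::-1])
E
```

```text
inc cm [-0.296  0.148  7.713] rot [-0.0039 -0.0091 -0.0001] t 1.2
[ 6.51397089e-01  4.48680826e-01 -4.39266269e-03  1.12764727e+00
  2.52620908e-04  4.26317975e-01] [0.44956089 0.34284668 0.11615812]
```

View pics/pre.png

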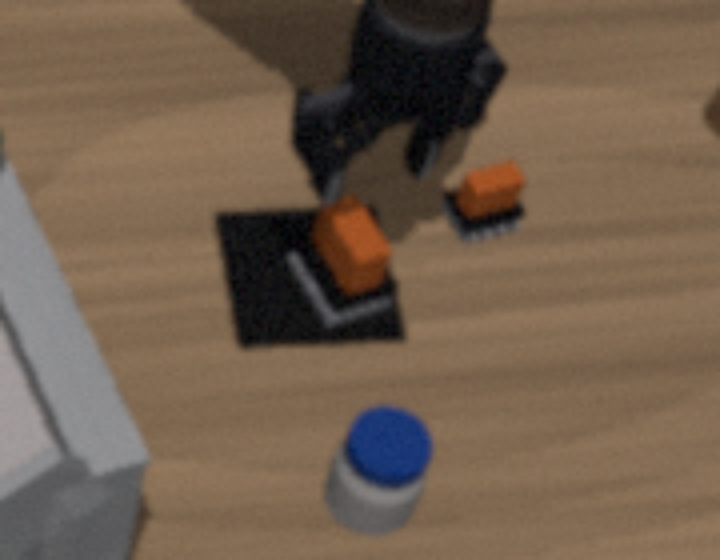

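The fingers straddle the handle, crop px (325,180) and (425,160), with the block at (350,245). The small block at (490,190) is clear. I'll go down now.

Request:
arm_command(
  increments=[
    {"dx": 0.0, "dy": 0.0, "dz": 3.0, "wx": 0.0, "wy": 0.0, "wz": 0.0, "grip": 6.0},
    {"dx": 0.0, "dy": 0.0, "dz": 5.0, "wx": 0.0, "wy": 0.0, "wz": 0.0, "grip": 6.0},
    {"dx": 0.0, "dy": 0.0, "dz": 7.0, "wx": 0.0, "wy": 0.0, "wz": 0.0, "grip": 6.0},
    {"dx": 0.0, "dy": 0.0, "dz": 8.1, "wx": 0.0, "wy": 0.0, "wz": 0.0, "grip": 6.0},
    {"dx": 0.0, "dy": 0.0, "dz": 8.1, "wx": 0.0, "wy": 0.0, "wz": 0.0, "grip": 6.0},
    {"dx": 0.0, "dy": 0.0, "dz": 8.1, "wx": 0.0, "wy": 0.0, "wz": 0.0, "grip": 6.0},
  ],
)

```text
clock: 1.9
eef_pos: [0.4517, 0.3466, 0.0418]
tool_rot: [-0.114, 0.993, 0.001, 0.001]
ft_force: [0.2, -0.0, 0.0]
grip_width: 0.0598
grasp_force: 0.0
```

```bash
python3 - <<'E'
from h import *
o=go([.4515,.3445,.039],Rt(192.9)); print(o['ft_force'],o['joint_pos'])
E
```

```text
inc cm [ 0.068 -0.204  0.278] rot [0.0009 0.0018 0.0034] t 1.9
[ 0.16655086 -0.03894696  0.03223747] [ 6.54497505e-01  5.21762384e-01 -1.00636748e-01  9.46325007e-01
  9.81839539e-05  4.25922432e-01]
```

Request:
arm_command(
  increments=[
    {"dx": 0.0, "dy": -0.2, "dz": 0.2, "wx": 0.0, "wy": 0.0, "wz": 0.0, "grip": 6.0},
    {"dx": 0.0, "dy": -0.2, "dz": 0.2, "wx": 0.0, "wy": 0.0, "wz": 0.0, "grip": 4.0},
    {"dx": 0.0, "dy": -0.2, "dz": 0.2, "wx": 0.0, "wy": 0.0, "wz": 0.0, "grip": 3.2},
    {"dx": 0.0, "dy": -0.2, "dz": 0.2, "wx": 0.0, "wy": 0.0, "wz": 0.0, "grip": 2.0},
    {"dx": 0.0, "dy": -0.2, "dz": 0.2, "wx": 0.0, "wy": 0.0, "wz": 0.0, "grip": 1.0},
    {"dx": 0.0, "dy": -0.2, "dz": 0.2, "wx": 0.0, "wy": 0.0, "wz": 0.0, "grip": 1.0},
    {"dx": 0.0, "dy": -0.2, "dz": 0.2, "wx": 0.0, "wy": 0.0, "wz": 0.0, "grip": 1.0},
    {"dx": 0.0, "dy": -0.2, "dz": 0.2, "wx": 0.0, "wy": 0.0, "wz": 0.0, "grip": 1.0},
  ],
)

```text
clock: 2.7
eef_pos: [0.4524, 0.3436, 0.0386]
tool_rot: [-0.113, 0.994, 0.0, 0.0]
ft_force: [1.0, 0.7, 2.5]
grip_width: 0.0276
grasp_force: 61.3
```

```bash
python3 - <<'E'
from h import *
o=go([.4515,.3445,.039],Rt(192.9)); print(o['ft_force'],o['eef_pos'])
E
```

```text
inc cm [ 0.068  0.104 -0.039] rot [0.0002 0.0009 0.002 ] t 2.7
[0.97576885 0.68083601 2.51185301] [0.45240021 0.34364181 0.03860671]
```

Request:
arm_command(
  increments=[
    {"dx": 0.0, "dy": 0.0, "dz": -2.0, "wx": 0.0, "wy": 0.0, "wz": 0.0, "grip": 1.0},
    {"dx": 0.0, "dy": 0.0, "dz": -5.0, "wx": 0.0, "wy": 0.0, "wz": 0.0, "grip": 1.0},
    {"dx": 0.0, "dy": 0.0, "dz": -9.0, "wx": 0.0, "wy": 0.0, "wz": 0.0, "grip": 1.0},
    {"dx": 0.0, "dy": 0.0, "dz": -13.0, "wx": 0.0, "wy": 0.0, "wz": 0.0, "grip": 1.0},
    {"dx": 0.0, "dy": 0.0, "dz": -17.0, "wx": 0.0, "wy": 0.0, "wz": 0.0, "grip": 1.0},
    {"dx": 0.0, "dy": 0.0, "dz": -21.0, "wx": 0.0, "wy": 0.0, "wz": 0.0, "grip": 1.0},
    {"dx": 0.0, "dy": 0.0, "dz": -24.0, "wx": 0.0, "wy": 0.0, "wz": 0.0, "grip": 1.0},
    {"dx": 0.0, "dy": 0.0, "dz": -26.0, "wx": 0.0, "wy": 0.0, "wz": 0.0, "grip": 1.0},
    {"dx": 0.0, "dy": 0.0, "dz": -26.0, "wx": 0.0, "wy": 0.0, "wz": 0.0, "grip": 1.0},
    {"dx": 0.0, "dy": 0.0, "dz": -26.0, "wx": 0.0, "wy": 0.0, "wz": 0.0, "grip": 1.0},
  ],
)

```text
clock: 3.7
eef_pos: [0.4516, 0.3432, 0.2969]
tool_rot: [-0.113, 0.994, -0.0, -0.001]
ft_force: [-1.2, 0.3, -2.3]
grip_width: 0.0276
grasp_force: 61.1
```

```bash
python3 - <<'E'
from h import *
T=np.load('top0.npz')['W']; print('bottle',T[239:244,300:305].reshape(-1,3).mean(0))
B=np.array([.5665,-.003,.109]); X=np.cross([-.976,-.2177,0],N); X/=np.linalg.norm(X); print('X',X)
o=monitor.get_obs(); print(o['ft_force'],o['joint_pos'])
for off in (.10,.03,0.005):
    pos=B-.058*X+N*(off+.0326); print(off,pos); go(pos,Rt(192.9,TILT))
go([.565,.05,.30],Rt(192.9,0)); go([.57,0,.30],Rt(192.9,TILT/2))
E
```

```text
bottle [0.44283597 0.08018541 0.22054553]
X [-0.18624647  0.83498649  0.51779321]
[-1.16851822  0.34865403 -2.34981575] [6.49774750e-01 3.66032011e-01 3.46854845e-01 1.55355713e+00
 7.68706358e-05 4.22576790e-01]
0.1 [ 0.59224292 -0.11844331  0.19240806]
inc cm [ -3.319 -48.138  10.48 ] rot [-0.545  -0.0054  0.0015] t 3.7
0.03 [ 0.58435571 -0.08306634  0.13252266]
inc cm [ -3.358 -44.51   16.465] rot [-0.545  -0.0054  0.0015] t 3.7
0.005 [ 0.58153885 -0.0704317   0.11113501]
inc cm [ -3.372 -43.214  18.603] rot [-0.545  -0.0054  0.0015] t 3.7
inc cm [ -4.439 -31.121  -0.294] rot [-0.0007 -0.0018  0.0021] t 3.7
inc cm [ -3.8   -36.105  -0.289] rot [-0.2729 -0.0036  0.0018] t 3.7
```

Request:
arm_command(
  increments=[
    {"dx": -1.0, "dy": -3.0, "dz": 0.0, "wx": 0.0, "wy": 0.0, "wz": 0.0, "grip": 1.0},
    {"dx": -2.0, "dy": -8.0, "dz": 0.0, "wx": 0.0, "wy": 0.0, "wz": 0.0, "grip": 1.0},
    {"dx": -3.3, "dy": -13.0, "dz": 0.0, "wx": 0.0, "wy": 0.0, "wz": 0.0, "grip": 1.0},
    {"dx": -3.3, "dy": -18.0, "dz": 0.0, "wx": 0.0, "wy": 0.0, "wz": 0.0, "grip": 1.0},
    {"dx": -3.3, "dy": -23.0, "dz": 0.0, "wx": -0.05, "wy": 0.0, "wz": 0.0, "grip": 1.0},
    {"dx": -3.3, "dy": -28.0, "dz": 0.0, "wx": -0.15, "wy": 0.0, "wz": 0.0, "grip": 1.0},
    {"dx": -3.3, "dy": -33.0, "dz": 0.0, "wx": -0.25, "wy": 0.0, "wz": 0.0, "grip": 1.0},
    {"dx": -3.3, "dy": -38.0, "dz": 0.0, "wx": -0.35, "wy": 0.0, "wz": 0.0, "grip": 1.0},
    {"dx": -3.3, "dy": -43.0, "dz": 1.0, "wx": -0.45, "wy": 0.0, "wz": 0.0, "grip": 1.0},
    {"dx": -3.3, "dy": -48.0, "dz": 3.0, "wx": -0.545, "wy": -0.005, "wz": 0.0, "grip": 1.0},
  ],
)

```text
clock: 4.7
eef_pos: [0.5908, -0.1127, 0.2701]
tool_rot: [-0.109, 0.956, 0.269, -0.027]
ft_force: [1.7, 0.2, -1.5]
grip_width: 0.0273
grasp_force: 61.0
```

```bash
cat >> h.py <<'E'
B=np.array([.5665,-.003,.109]); X=np.cross([-.976,-.2177,0],N); X/=np.linalg.norm(X); Y=np.cross(N,X)
def bed(f0=None):
    o=monitor.get_obs(); Rm=R.from_quat(o['tool_rot']); s=o['eef_pos']+.0326*Rm.apply([0,0,1])-B
    z=-Rm.apply([0,0,1])
    print('t',o['clock'],'sole in bed mm',(np.array([s@X,s@Y,s@N])*1000).round(2),'ang',np.arccos(min(1,z@N)).round(4),'F bed',np.round([o['ft_force']@v for v in (X,Y,N)],2))
    return o
E
python3 - <<'E'
from h import *
o=bed(); print(o['joint_pos'],o['joint_vel'].round(2)); go(B-.058*X+N*(.03+.0326),Rt(192.9,TILT))
E
```

```text
t 4.7 sole in bed mm [-1.2550e+01  5.0000e-02  1.6336e+02] ang 0.0048 F bed [-0.95 -1.72 -1.15]
[-0.40436285  0.7104665   0.71563522  1.91628972  0.43854231 -0.70742469] [-0.9   1.25  1.25  0.99  0.53 -1.19]
inc cm [ 0.058 -4.584 13.317] rot [0.0039 0.0028 0.0021] t 4.7
```

Request:
arm_command(
  increments=[
    {"dx": 0.0, "dy": 0.0, "dz": 0.0, "wx": 0.0, "wy": 0.0, "wz": 0.0, "grip": 1.0},
    {"dx": 0.0, "dy": 0.0, "dz": 0.0, "wx": 0.0, "wy": 0.0, "wz": 0.0, "grip": 1.0},
    {"dx": 0.0, "dy": 0.0, "dz": 0.0, "wx": 0.0, "wy": 0.0, "wz": 0.0, "grip": 1.0},
  ],
)

```text
clock: 5.0
eef_pos: [0.5904, -0.1095, 0.2702]
tool_rot: [-0.109, 0.957, 0.268, -0.029]
ft_force: [-0.2, 0.6, 0.1]
grip_width: 0.0275
grasp_force: 61.0
```

```bash
python3 - <<'E'
from h import *
o=bed(); print(o['joint_pos'],o['joint_vel'].round(2)); go(B-.058*X+N*(.03+.0326),Rt(192.9,TILT))
E
```

```text
t 5.0 sole in bed mm [-9.8600e+00 -1.6000e-01  1.6181e+02] ang 0.0023 F bed [ 0.57  0.05 -0.2 ]
[-0.39887081  0.7075426   0.71137053  1.91413032  0.43682682 -0.70196819] [ 0.03 -0.08  0.02  0.01  0.   -0.  ]
inc cm [ 0.045 -4.835 13.171] rot [ 0.0022 -0.0006  0.0017] t 5.0
```

Request:
arm_command(
  increments=[
    {"dx": 0.0, "dy": -2.4, "dz": 0.0, "wx": 0.0, "wy": 0.0, "wz": 0.0, "grip": 1.0},
    {"dx": 0.0, "dy": -4.8, "dz": 2.0, "wx": 0.0, "wy": 0.0, "wz": 0.0, "grip": 1.0},
    {"dx": 0.0, "dy": -4.8, "dz": 5.0, "wx": 0.0, "wy": 0.0, "wz": 0.0, "grip": 1.0},
    {"dx": 0.0, "dy": -4.8, "dz": 8.0, "wx": 0.0, "wy": 0.0, "wz": 0.0, "grip": 1.0},
    {"dx": 0.0, "dy": -4.8, "dz": 11.0, "wx": 0.0, "wy": 0.0, "wz": 0.0, "grip": 1.0},
    {"dx": 0.0, "dy": -4.8, "dz": 13.0, "wx": 0.0, "wy": 0.0, "wz": 0.0, "grip": 1.0},
    {"dx": 0.0, "dy": -4.8, "dz": 13.0, "wx": 0.0, "wy": 0.0, "wz": 0.0, "grip": 1.0},
    {"dx": 0.0, "dy": -4.8, "dz": 13.0, "wx": 0.0, "wy": 0.0, "wz": 0.0, "grip": 1.0},
    {"dx": 0.0, "dy": -4.8, "dz": 13.0, "wx": 0.0, "wy": 0.0, "wz": 0.0, "grip": 1.0},
  ],
)

```text
clock: 5.9
eef_pos: [0.5869, -0.0842, 0.1382]
tool_rot: [-0.11, 0.957, 0.266, -0.026]
ft_force: [-0.2, -0.1, -2.4]
grip_width: 0.0278
grasp_force: 60.9
```

```bash
python3 - <<'E'
from h import *
o=bed(); print(o['joint_pos'],o['joint_vel'].round(2)); go(B-.058*X+N*(.01+.0326),Rt(192.9,TILT))
c,p,d=cam('scene'); cv2.imwrite('pics/low.png',cv2.resize(p[140:300,240:400],None,fx=3.5,fy=3.5)[...,::-1])
bed()
E
```

```text
t 5.9 sole in bed mm [-56.6   -2.34  35.73] ang 0.0052 F bed [-1.31  0.27 -2.02]
[-0.36568688  0.71200397  0.38124093  1.55686892  0.44697704 -0.66804679] [-0.02  0.02  0.01 -0.    0.    0.  ]
inc cm [ 0.233 -0.139  2.573] rot [-0.0027  0.0045  0.0059] t 5.9
t 5.95 sole in bed mm [-57.18  -2.15  35.44] ang 0.0048 F bed [-1.85 -0.29 -1.85]
```

View pics/low.png

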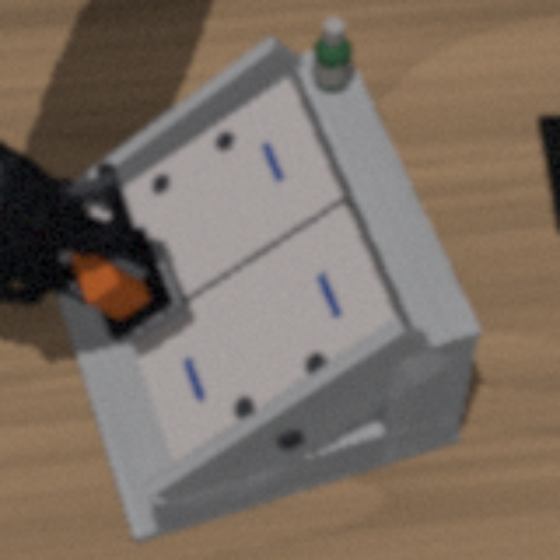

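The block is above the lower marks, level with the plates, and the sole edge is centred on the seam at crop px (175,300). I'll go down now and watch the force.

Request:
arm_command(
  increments=[
    {"dx": 0.2, "dy": -0.1, "dz": 0.8, "wx": 0.0, "wy": 0.0, "wz": 0.0, "grip": 1.0},
    {"dx": 0.2, "dy": -0.1, "dz": 1.6, "wx": 0.0, "wy": 0.004, "wz": 0.005, "grip": 1.0},
    {"dx": 0.2, "dy": -0.1, "dz": 2.3, "wx": 0.0, "wy": 0.004, "wz": 0.005, "grip": 1.0},
    {"dx": 0.2, "dy": -0.1, "dz": 2.8, "wx": 0.0, "wy": 0.004, "wz": 0.005, "grip": 1.0},
    {"dx": 0.2, "dy": -0.1, "dz": 2.9, "wx": 0.0, "wy": 0.004, "wz": 0.005, "grip": 1.0},
    {"dx": 0.2, "dy": -0.1, "dz": 2.9, "wx": 0.0, "wy": 0.004, "wz": 0.005, "grip": 1.0},
    {"dx": 0.2, "dy": -0.1, "dz": 2.9, "wx": 0.0, "wy": 0.004, "wz": 0.005, "grip": 1.0},
    {"dx": 0.2, "dy": -0.1, "dz": 2.9, "wx": 0.0, "wy": 0.004, "wz": 0.005, "grip": 1.0},
  ],
)

```text
clock: 6.75
eef_pos: [0.5807, -0.0711, 0.1099]
tool_rot: [-0.107, 0.957, 0.267, -0.03]
ft_force: [-0.9, -0.1, -2.3]
grip_width: 0.0271
grasp_force: 61.0
```

```bash
python3 -c "
from h import *
bed()"
```

```text
t 6.75 sole in bed mm [-59.09   1.02   4.17] ang 0.0027 F bed [-1.06  0.93 -2.05]
```

Next, 1 mm steps towards contact.

Request:
arm_command(
  increments=[
    {"dx": 0.0, "dy": 0.0, "dz": 0.1, "wx": 0.0, "wy": 0.0, "wz": 0.0, "grip": 1.0},
    {"dx": 0.0, "dy": 0.0, "dz": 0.2, "wx": 0.0, "wy": 0.0, "wz": 0.0, "grip": 1.0},
    {"dx": 0.0, "dy": 0.0, "dz": 0.3, "wx": 0.0, "wy": 0.0, "wz": 0.0, "grip": 1.0},
    {"dx": 0.0, "dy": 0.0, "dz": 0.4, "wx": 0.0, "wy": 0.0, "wz": 0.0, "grip": 1.0},
    {"dx": 0.0, "dy": 0.0, "dz": 0.4, "wx": 0.0, "wy": 0.0, "wz": 0.0, "grip": 1.0},
    {"dx": 0.0, "dy": 0.0, "dz": 0.4, "wx": 0.0, "wy": 0.0, "wz": 0.0, "grip": 1.0},
  ],
)

```text
clock: 7.35
eef_pos: [0.5801, -0.0692, 0.1066]
tool_rot: [-0.107, 0.957, 0.267, -0.03]
ft_force: [-1.5, -2.5, 1.1]
grip_width: 0.0275
grasp_force: 61.3
```

```bash
python3 -c "
from h import *
bed()"
```

```text
t 7.35 sole in bed mm [-59.03   1.25   0.31] ang 0.0029 F bed [-1.25  2.05  1.99]
```

Request:
arm_command(
  increments=[
    {"dx": 0.0, "dy": 0.0, "dz": 0.1, "wx": 0.0, "wy": 0.0, "wz": 0.0, "grip": 1.0},
    {"dx": 0.0, "dy": 0.0, "dz": 0.17, "wx": 0.0, "wy": 0.0, "wz": 0.0, "grip": 1.0},
    {"dx": 0.0, "dy": 0.0, "dz": 0.17, "wx": 0.0, "wy": 0.0, "wz": 0.0, "grip": 1.0},
    {"dx": 0.0, "dy": 0.0, "dz": 0.17, "wx": 0.0, "wy": 0.0, "wz": 0.0, "grip": 1.0},
    {"dx": 0.0, "dy": 0.0, "dz": 0.17, "wx": 0.0, "wy": 0.0, "wz": 0.0, "grip": 1.0},
    {"dx": 0.0, "dy": 0.0, "dz": 0.17, "wx": 0.0, "wy": 0.0, "wz": 0.0, "grip": 1.0},
  ],
)

```text
clock: 7.95
eef_pos: [0.5799, -0.0685, 0.1055]
tool_rot: [-0.107, 0.957, 0.267, -0.03]
ft_force: [-1.5, -4.0, 5.9]
grip_width: 0.0271
grasp_force: 62.0
```

```bash
python3 -c "
from h import *
bed()"
```

```text
t 7.95 sole in bed mm [-59.03   1.21  -0.99] ang 0.0024 F bed [-0.06  2.31  6.89]
```

Request:
arm_command(
  increments=[
    {"dx": 0.0, "dy": 0.2, "dz": 0.03, "wx": 0.0, "wy": 0.0, "wz": 0.0, "grip": 1.0},
    {"dx": 0.0, "dy": 0.5, "dz": 0.03, "wx": 0.0, "wy": 0.0, "wz": 0.0, "grip": 1.0},
    {"dx": 0.0, "dy": 0.8, "dz": 0.03, "wx": 0.0, "wy": 0.0, "wz": 0.0, "grip": 1.0},
    {"dx": 0.0, "dy": 1.1, "dz": 0.03, "wx": 0.0, "wy": 0.0, "wz": 0.0, "grip": 1.0},
    {"dx": 0.0, "dy": 1.4, "dz": 0.03, "wx": 0.0, "wy": 0.0, "wz": 0.0, "grip": 1.0},
  ],
)

```text
clock: 8.45
eef_pos: [0.5786, -0.0583, 0.1119]
tool_rot: [-0.107, 0.958, 0.265, -0.029]
ft_force: [1.7, -8.2, 1.9]
grip_width: 0.0274
grasp_force: 62.0
```

```bash
python3 -c "
from h import *
o=bed(); M=R.from_quat(o['tool_rot']).as_matrix(); print(M[:,1]@X,M[:,1]@Y,M[:,1]@N)"
```

```text
t 8.45 sole in bed mm [-47.03   0.26  -0.83] ang 0.004 F bed [-6.17  0.12  5.98]
0.9999849443636891 0.003806103537418471 -0.0039527992375423685
```

Request:
arm_command(
  increments=[
    {"dx": 0.0, "dy": 0.3, "dz": 0.03, "wx": 0.0, "wy": 0.0, "wz": 0.0, "grip": 1.0},
    {"dx": 0.0, "dy": 0.6, "dz": 0.04, "wx": 0.0, "wy": 0.0, "wz": 0.0, "grip": 1.0},
    {"dx": 0.0, "dy": 0.9, "dz": 0.05, "wx": 0.0, "wy": 0.0, "wz": 0.0, "grip": 1.0},
    {"dx": 0.0, "dy": 1.2, "dz": 0.05, "wx": 0.0, "wy": 0.0, "wz": 0.0, "grip": 1.0},
    {"dx": 0.0, "dy": 1.5, "dz": 0.05, "wx": 0.0, "wy": 0.0, "wz": 0.0, "grip": 1.0},
    {"dx": 0.0, "dy": 1.8, "dz": 0.05, "wx": 0.0, "wy": 0.0, "wz": 0.0, "grip": 1.0},
  ],
)

```text
clock: 9.05
eef_pos: [0.5753, -0.0433, 0.1209]
tool_rot: [-0.107, 0.958, 0.265, -0.029]
ft_force: [1.4, -7.6, 2.5]
grip_width: 0.0272
grasp_force: 62.0
```

```bash
python3 -c "
from h import *
bed()"
```

```text
t 9.05 sole in bed mm [-29.23   0.13  -1.06] ang 0.0045 F bed [-5.28  0.26  6.12]
```

Request:
arm_command(
  increments=[
    {"dx": 0.0, "dy": 0.3, "dz": 0.02, "wx": 0.0, "wy": 0.0, "wz": 0.0, "grip": 1.0},
    {"dx": 0.0, "dy": 0.6, "dz": 0.04, "wx": 0.0, "wy": 0.0, "wz": 0.0, "grip": 1.0},
    {"dx": 0.0, "dy": 0.9, "dz": 0.05, "wx": 0.0, "wy": 0.0, "wz": 0.0, "grip": 1.0},
    {"dx": 0.0, "dy": 1.2, "dz": 0.06, "wx": 0.0, "wy": 0.0, "wz": 0.0, "grip": 1.0},
    {"dx": 0.0, "dy": 1.5, "dz": 0.06, "wx": 0.0, "wy": 0.0, "wz": 0.0, "grip": 1.0},
    {"dx": 0.0, "dy": 1.8, "dz": 0.06, "wx": 0.0, "wy": 0.0, "wz": 0.0, "grip": 1.0},
    {"dx": 0.0, "dy": 2.1, "dz": 0.06, "wx": 0.0, "wy": 0.0, "wz": 0.0, "grip": 1.0},
  ],
)

```text
clock: 9.75
eef_pos: [0.5716, -0.0258, 0.1314]
tool_rot: [-0.107, 0.958, 0.265, -0.028]
ft_force: [1.3, -10.5, 4.0]
grip_width: 0.0272
grasp_force: 62.1
```

```bash
python3 -c "
from h import *
bed()"
```

```text
t 9.75 sole in bed mm [-8.57  0.01 -1.32] ang 0.0054 F bed [-6.98  1.05  8.88]
```

Request:
arm_command(
  increments=[
    {"dx": 0.0, "dy": 0.3, "dz": 0.0, "wx": 0.0, "wy": 0.0, "wz": 0.0, "grip": 1.0},
    {"dx": 0.0, "dy": 0.6, "dz": 0.0, "wx": 0.0, "wy": 0.0, "wz": 0.0, "grip": 1.0},
    {"dx": 0.0, "dy": 0.9, "dz": 0.0, "wx": 0.0, "wy": 0.0, "wz": 0.0, "grip": 1.0},
    {"dx": 0.0, "dy": 1.2, "dz": 0.0, "wx": 0.0, "wy": 0.0, "wz": 0.0, "grip": 1.0},
    {"dx": 0.0, "dy": 1.5, "dz": 0.0, "wx": 0.0, "wy": 0.0, "wz": 0.0, "grip": 1.0},
    {"dx": 0.0, "dy": 1.8, "dz": 0.0, "wx": 0.0, "wy": 0.0, "wz": 0.0, "grip": 1.0},
    {"dx": 0.0, "dy": 2.1, "dz": 0.0, "wx": 0.0, "wy": 0.0, "wz": 0.0, "grip": 1.0},
    {"dx": 0.0, "dy": 2.4, "dz": 0.0, "wx": 0.0, "wy": 0.0, "wz": 0.0, "grip": 1.0},
    {"dx": 0.0, "dy": 2.7, "dz": 0.0, "wx": 0.0, "wy": 0.0, "wz": 0.0, "grip": 1.0},
  ],
)

```text
clock: 10.65
eef_pos: [0.5664, -0.0033, 0.1454]
tool_rot: [-0.107, 0.958, 0.265, -0.028]
ft_force: [1.5, -10.4, 3.9]
grip_width: 0.0273
grasp_force: 62.1
```

```bash
python3 -c "
from h import *
bed()"
```

```text
t 10.65 sole in bed mm [18.48  0.09 -1.33] ang 0.0053 F bed [-6.92  0.79  8.7 ]
```

Request:
arm_command(
  increments=[
    {"dx": 0.0, "dy": 0.3, "dz": 0.0, "wx": 0.0, "wy": 0.0, "wz": 0.0, "grip": 1.0},
    {"dx": 0.0, "dy": 0.6, "dz": 0.0, "wx": 0.0, "wy": 0.0, "wz": 0.0, "grip": 1.0},
    {"dx": 0.0, "dy": 0.9, "dz": 0.0, "wx": 0.0, "wy": 0.0, "wz": 0.0, "grip": 1.0},
    {"dx": 0.0, "dy": 1.2, "dz": 0.0, "wx": 0.0, "wy": 0.0, "wz": 0.0, "grip": 1.0},
    {"dx": 0.0, "dy": 1.5, "dz": 0.0, "wx": 0.0, "wy": 0.0, "wz": 0.0, "grip": 1.0},
    {"dx": 0.0, "dy": 1.8, "dz": 0.0, "wx": 0.0, "wy": 0.0, "wz": 0.0, "grip": 1.0},
    {"dx": 0.0, "dy": 2.1, "dz": 0.0, "wx": 0.0, "wy": 0.0, "wz": 0.0, "grip": 1.0},
    {"dx": 0.0, "dy": 2.4, "dz": 0.0, "wx": 0.0, "wy": 0.0, "wz": 0.0, "grip": 1.0},
    {"dx": 0.0, "dy": 2.7, "dz": 0.0, "wx": 0.0, "wy": 0.0, "wz": 0.0, "grip": 1.0},
  ],
)

```text
clock: 11.55
eef_pos: [0.5613, 0.0193, 0.1594]
tool_rot: [-0.107, 0.958, 0.265, -0.028]
ft_force: [2.4, -10.2, 3.9]
grip_width: 0.0275
grasp_force: 62.1
```

```bash
python3 -c "
from h import *
bed()"
```

```text
t 11.55 sole in bed mm [45.48  0.18 -1.32] ang 0.0053 F bed [-6.92 -0.1   8.7 ]
```

Request:
arm_command(
  increments=[
    {"dx": 0.0, "dy": 0.3, "dz": 0.0, "wx": 0.0, "wy": 0.0, "wz": 0.0, "grip": 1.0},
    {"dx": 0.0, "dy": 0.6, "dz": 0.0, "wx": 0.0, "wy": 0.0, "wz": 0.0, "grip": 1.0},
    {"dx": 0.0, "dy": 0.9, "dz": 0.0, "wx": 0.0, "wy": 0.0, "wz": 0.0, "grip": 1.0},
    {"dx": 0.0, "dy": 1.1, "dz": 0.0, "wx": 0.0, "wy": 0.0, "wz": 0.0, "grip": 1.0},
    {"dx": 0.0, "dy": 1.1, "dz": 0.0, "wx": 0.0, "wy": 0.0, "wz": 0.0, "grip": 1.0},
    {"dx": 0.0, "dy": 1.1, "dz": 0.0, "wx": 0.0, "wy": 0.0, "wz": 0.0, "grip": 1.0},
    {"dx": 0.0, "dy": 1.1, "dz": 0.0, "wx": 0.0, "wy": 0.0, "wz": 0.0, "grip": 1.0},
  ],
)

```text
clock: 12.25
eef_pos: [0.5592, 0.0288, 0.1653]
tool_rot: [-0.107, 0.958, 0.265, -0.028]
ft_force: [1.2, -9.4, 3.6]
grip_width: 0.0271
grasp_force: 62.2
```

```bash
python3 -c "
from h import *
bed(); go([.565,.02,.30],Rt(192.9,TILT))"
```

```text
t 12.25 sole in bed mm [56.9   0.2  -1.33] ang 0.0044 F bed [-6.17  0.87  7.97]
inc cm [ -0.409   6.08  -12.061] rot [-0.0043  0.0007 -0.0017] t 12.25
```

Request:
arm_command(
  increments=[
    {"dx": 0.0, "dy": 0.0, "dz": -0.5, "wx": 0.0, "wy": 0.0, "wz": 0.0, "grip": 1.0},
    {"dx": 0.0, "dy": 0.0, "dz": -2.0, "wx": 0.0, "wy": 0.0, "wz": 0.0, "grip": 1.0},
    {"dx": 0.0, "dy": 0.0, "dz": -5.0, "wx": 0.0, "wy": 0.0, "wz": 0.0, "grip": 1.0},
    {"dx": 0.0, "dy": 2.0, "dz": -8.0, "wx": 0.0, "wy": 0.0, "wz": 0.0, "grip": 1.0},
    {"dx": 0.0, "dy": 4.0, "dz": -11.0, "wx": 0.0, "wy": 0.0, "wz": 0.0, "grip": 1.0},
    {"dx": -0.4, "dy": 6.0, "dz": -12.0, "wx": 0.1, "wy": 0.0, "wz": 0.0, "grip": 1.0},
    {"dx": -0.4, "dy": 6.0, "dz": -12.0, "wx": 0.2, "wy": 0.0, "wz": 0.0, "grip": 1.0},
    {"dx": -0.4, "dy": 6.0, "dz": -12.0, "wx": 0.3, "wy": 0.0, "wz": 0.0, "grip": 1.0},
    {"dx": -0.4, "dy": 6.0, "dz": -12.0, "wx": 0.4, "wy": 0.0, "wz": 0.0, "grip": 1.0},
    {"dx": -0.4, "dy": 6.0, "dz": -12.0, "wx": 0.5, "wy": 0.0, "wz": 0.0, "grip": 1.0},
  ],
)

```text
clock: 13.25
eef_pos: [0.5636, 0.022, 0.2982]
tool_rot: [-0.112, 0.994, 0.021, -0.003]
ft_force: [0.1, 0.5, -2.8]
grip_width: 0.0269
grasp_force: 60.9
```

```bash
python3 -c "
from h import *
o=monitor.get_obs(); print(o['eef_pos'],o['joint_pos'])
go([.4375,.326,.29],Rt(192.9))"
```

```text
[0.56356543 0.02204209 0.29820832] [ 0.01697739  0.36562714  0.34886773  1.56390192  0.04110383 -0.20729382]
inc cm [ 5.536 32.373  2.197] rot [ 0.0423 -0.0012 -0.0011] t 13.25
```

Request:
arm_command(
  increments=[
    {"dx": 0.0, "dy": 3.0, "dz": 0.0, "wx": 0.042, "wy": 0.0, "wz": 0.0, "grip": 1.0},
    {"dx": 0.0, "dy": 8.0, "dz": 0.3, "wx": 0.042, "wy": 0.0, "wz": 0.0, "grip": 1.0},
    {"dx": 0.5, "dy": 13.0, "dz": 0.6, "wx": 0.042, "wy": 0.0, "wz": 0.0, "grip": 1.0},
    {"dx": 1.5, "dy": 18.0, "dz": 1.0, "wx": 0.042, "wy": 0.0, "wz": 0.0, "grip": 1.0},
    {"dx": 3.0, "dy": 23.0, "dz": 1.5, "wx": 0.042, "wy": 0.0, "wz": 0.0, "grip": 1.0},
    {"dx": 4.5, "dy": 28.0, "dz": 2.0, "wx": 0.042, "wy": 0.0, "wz": 0.0, "grip": 1.0},
    {"dx": 5.5, "dy": 32.4, "dz": 2.2, "wx": 0.042, "wy": 0.0, "wz": 0.0, "grip": 1.0},
    {"dx": 5.5, "dy": 32.4, "dz": 2.2, "wx": 0.042, "wy": 0.0, "wz": 0.0, "grip": 1.0},
    {"dx": 5.5, "dy": 32.4, "dz": 2.2, "wx": 0.042, "wy": 0.0, "wz": 0.0, "grip": 1.0},
  ],
)

```text
clock: 14.15
eef_pos: [0.4366, 0.3272, 0.2901]
tool_rot: [-0.114, 0.994, 0.001, -0.002]
ft_force: [-0.2, -0.6, -1.5]
grip_width: 0.0274
grasp_force: 61.0
```

```bash
python3 -c "
from h import *
go([.4375,.326,.05],Rt(192.9))"
```

```text
inc cm [-0.147 -0.194 24.006] rot [ 0.0025 -0.0034  0.0026] t 14.15
```

Request:
arm_command(
  increments=[
    {"dx": 0.0, "dy": 0.0, "dz": 3.0, "wx": 0.0, "wy": 0.0, "wz": 0.0, "grip": 1.0},
    {"dx": 0.0, "dy": 0.0, "dz": 7.0, "wx": 0.0, "wy": 0.0, "wz": 0.0, "grip": 1.0},
    {"dx": 0.0, "dy": 0.0, "dz": 11.0, "wx": 0.0, "wy": 0.0, "wz": 0.0, "grip": 1.0},
    {"dx": 0.0, "dy": 0.0, "dz": 15.0, "wx": 0.0, "wy": 0.0, "wz": 0.0, "grip": 1.0},
    {"dx": -0.1, "dy": 0.0, "dz": 19.0, "wx": 0.0, "wy": 0.0, "wz": 0.0, "grip": 1.0},
    {"dx": -0.1, "dy": 0.0, "dz": 22.0, "wx": 0.0, "wy": 0.0, "wz": 0.0, "grip": 1.0},
    {"dx": -0.1, "dy": 0.0, "dz": 24.0, "wx": 0.0, "wy": 0.0, "wz": 0.0, "grip": 1.0},
    {"dx": -0.1, "dy": 0.0, "dz": 24.0, "wx": 0.0, "wy": 0.0, "wz": 0.0, "grip": 1.0},
    {"dx": -0.1, "dy": 0.0, "dz": 24.0, "wx": 0.0, "wy": 0.0, "wz": 0.0, "grip": 1.0},
  ],
)

```text
clock: 15.05
eef_pos: [0.4392, 0.3255, 0.0511]
tool_rot: [-0.111, 0.994, 0.001, -0.001]
ft_force: [1.2, -0.2, -2.0]
grip_width: 0.0272
grasp_force: 60.9
```

```bash
python3 -c "
from h import *
o=go([.4375,.326,.039],Rt(192.9));print(o['ft_force'],o['eef_pos'])"
```

```text
inc cm [0.151 0.078 1.212] rot [ 0.0027 -0.0021 -0.0033] t 15.05
[ 1.15446646 -0.2443852  -2.0265289 ] [0.43918103 0.32554932 0.05111577]
```

Descend the last 12 mm gently, checking the force.

Request:
arm_command(
  increments=[
    {"dx": 0.0, "dy": 0.0, "dz": 0.4, "wx": 0.0, "wy": 0.0, "wz": 0.0, "grip": 1.0},
    {"dx": 0.0, "dy": 0.0, "dz": 0.8, "wx": 0.0, "wy": 0.0, "wz": 0.0, "grip": 1.0},
    {"dx": 0.0, "dy": 0.0, "dz": 1.1, "wx": 0.0, "wy": 0.0, "wz": 0.0, "grip": 1.0},
    {"dx": 0.0, "dy": 0.0, "dz": 1.2, "wx": 0.0, "wy": 0.0, "wz": 0.0, "grip": 1.0},
    {"dx": 0.0, "dy": 0.0, "dz": 1.2, "wx": 0.0, "wy": 0.0, "wz": 0.0, "grip": 1.0},
    {"dx": 0.0, "dy": 0.0, "dz": 1.2, "wx": 0.0, "wy": 0.0, "wz": 0.0, "grip": 1.0},
  ],
)

```text
clock: 15.65
eef_pos: [0.4387, 0.3268, 0.0395]
tool_rot: [-0.112, 0.994, 0.001, -0.001]
ft_force: [-1.1, -0.9, 0.4]
grip_width: 0.0275
grasp_force: 61.3
```

Request:
arm_command(
  increments=[
    {"dx": 0.0, "dy": 0.0, "dz": 0.0, "wx": 0.0, "wy": 0.0, "wz": 0.0, "grip": 3.5},
    {"dx": 0.0, "dy": 0.0, "dz": 0.0, "wx": 0.0, "wy": 0.0, "wz": 0.0, "grip": 5.5},
    {"dx": 0.0, "dy": 0.0, "dz": 0.0, "wx": 0.0, "wy": 0.0, "wz": 0.0, "grip": 5.5},
    {"dx": 0.0, "dy": 0.0, "dz": 0.0, "wx": 0.0, "wy": 0.0, "wz": 0.0, "grip": 5.5},
    {"dx": 0.0, "dy": 0.0, "dz": -1.0, "wx": 0.0, "wy": 0.0, "wz": 0.0, "grip": 5.5},
    {"dx": 0.0, "dy": 0.0, "dz": -4.0, "wx": 0.0, "wy": 0.0, "wz": 0.0, "grip": 5.5},
    {"dx": 0.0, "dy": 0.0, "dz": -8.0, "wx": 0.0, "wy": 0.0, "wz": 0.0, "grip": 5.5},
    {"dx": 0.0, "dy": 0.0, "dz": -12.0, "wx": 0.0, "wy": 0.0, "wz": 0.0, "grip": 5.5},
    {"dx": 0.0, "dy": 0.0, "dz": -15.0, "wx": 0.0, "wy": 0.0, "wz": 0.0, "grip": 5.5},
    {"dx": 0.0, "dy": 0.0, "dz": -15.0, "wx": 0.0, "wy": 0.0, "wz": 0.0, "grip": 5.5},
  ],
)

```text
clock: 16.65
eef_pos: [0.4416, 0.3282, 0.1954]
tool_rot: [-0.112, 0.994, 0.004, 0.004]
ft_force: [0.3, 0.3, 0.2]
grip_width: 0.0551
grasp_force: 0.0
```

```bash
python3 - <<'E'
from h import *
c,p,d=cam('scene'); cv2.imwrite('pics/end.png',cv2.resize(p[120:260,300:500],None,fx=4,fy=4)[...,::-1]); W=pts(c,d)
hsv=cv2.cvtColor(p,cv2.COLOR_RGB2HSV)
o=(hsv[...,0]<14)&(hsv[...,1]>170)&(hsv[...,2]>80)&(W[...,2]>.06)&(W[...,2]<.09); w=W[o]
print(cv2.minAreaRect((w[:,:2]*1000).astype(np.float32)),np.percentile(w[:,2],[50,95]))
print(monitor.get_obs()['eef_pos'],monitor.get_obs()['grip_width'])
E
```

```text
((439.40234375, 329.41229248046875), (53.246036529541016, 29.889957427978516), 13.185291290283203) [0.07265326 0.07646201]
[0.44048553 0.32736411 0.19255171] 0.05499174762512287
```

View pics/end.png

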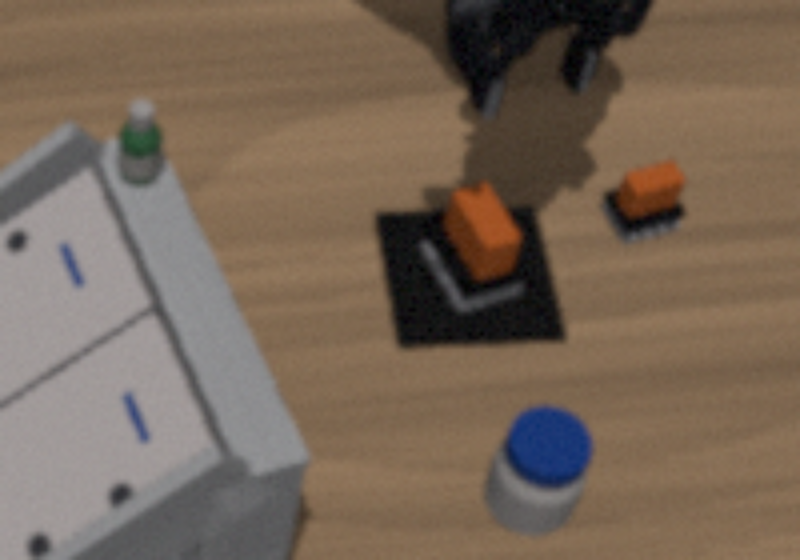

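The block stands upright and centred on its mat at crop px (480,240), with the gripper clear above it. The bottle at (140,140) and jar at (540,465) have not moved. Handing in.

```bash
python3 -c "
from h import *
print(job.job_done())"
```

```text
the job is handed in; nothing more can be done
None
```

I rubbed the block up the seam from the lower to the upper marks in one flat stroke at about 8–11 N and 3 cm/s, set it upright within about 4 mm of the mat's centre, released it and handed the job in at about 17 s; no verdict came back.

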